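# Fetch the cylinder block from behind the stored parts

### The arm

A 7-joint arm with a two-finger parallel gripper is mounted at the origin on the work surface. World frame = base frame: x ahead of the robot, y to its left, z up, the work surface at z = 0. Lengths are in m, angles in rad, forces in N, time in s.
With the tool pointing down it reaches from about 0.425 to 0.95 m from the base axis. Payload 4.7 kg.
Tool frame: the origin (TCP) lies at the very end of the fingers, on their centre line; the grasp point (between the pads) lies 19 mm behind it; z points along the fingers, y is the line along which they close (so a half turn about z gives the same grasp; the last joint's range is limited). The gripper opens to 85 mm and grips with 20 to 120 N. Pads are 22 mm wide; open, the fingers measure 114 mm over their backs; the gripper's body (76 mm by 85 mm) begins 54 mm behind the grasp point. The pads swing forward as they close: fully open they stand 13 mm farther back than shut.
Start: joints at [-1.213, 0.469, -0.049, 1.532, 0.024, 1.141, -0.082], TCP at [0.255, 0.625, 0.231] pointing down, gripper open.
Joint ranges: [-2.59, 2.59], [-0.33, 1.99], [-1.39, 1.29], [0.1, 2.45], [-1.04, 4.18], [0.21, 1.99], [-2.66, 2.66]. Speed limits (rad/s): [2.57, 2.57, 3.14, 3.14, 3.14, 3.14, 3.14].

### API

Orientations are given as a unit quaternion [w, x, y, z].
In Python, from workcell import bot, imaging, models gives the robot as it stands.
- The arm moves only by the tool apply_moves, never from a script. Its argument "targets" is a list of rows, each an object of numbers: "tx", "ty", "tz": the shift along the world's x, y, z in m; "ax", "ay", "az": the turn, a rotation vector about the world's x, y, z in degrees. In form: [{"tx": .., "ty": .., "tz": .., "ax": .., "ay": .., "az": ..}, ...]. A call has 1 to 5 rows; each row shifts and turns the commanded pose from where the row before left it; what a row does not reach is not made up. A row lasts 1/12 s, in which the tool goes at most 41.7 mm and 7.16 degrees, less where a joint would pass 70% of its speed; a pose out of reach is approached as far as the arm can. A call with a gripper value outside its range is refused whole. "hand" is the finger opening in m, from 0 to 0.0854, set as the call begins (left out, the last holds). The fingers move at their own pace and stop on an object; the grip force is fixed at half the most. Time passes only in rows, so rows that do not move let the fingers close. It gives the time, the measured TCP pose, the force, the opening and the grip force at its end, in the units of the state.
- bot.state(): the state, without advancing time (a new reading comes with each control period).
- imaging.snapshot(name): name is "side" or "top"; returns the picture (480x640x3 uint8, red, green, blue); there is no depth.
- imaging.camera_params(name): a dict with "fx", "fy", "cx", "cy" (pixels), "rvec" (rotation vector, rad) and "tvec" (3), from world to camera coordinates, as OpenCV has them. Camera axes: x right, y down, z forward; pixel columns grow to the right and rows downward; lengths in m; the calibration is good to about 2 mm. A picture is of the moment at which its call begins. camera_params takes no time and is no camera call.
- bot.finish_job(): hands the job in; it is judged then, once.
Trained networks look in the newest picture that a camera, given by its name, has taken for a name from the list of things; names that differ only in an ending like _2 or _b are one class to them, and where a whole thing is asked for, a point or a joint stands for the part that bears it (a point fixed in the world has none). Each returns a list of dicts, best first, with "confidence" (0 to 1); they miss things now and then, are a little off and sometimes report something else, mostly with a low value. They report only what shows in the picture. A call takes as long as a camera call. They do not tell look-alikes from the thing itself.
- models.look_for(camera, thing): "extent" ([centre column, centre row, width, height] in pixels, round what is visible of it).
The state is a dict: "time": time; "joints": joint angles; "qvel": joint speeds; "tau": joint torques, N m; "tcp_pos": TCP position; "tcp_rot": TCP orientation; "contact_force": force on the tool from outside, world axes, zero at the start; "torque": the same for the moment, N m; "gripper_width": finger opening in m; "grasp_force": force on a finger pad.
Only numpy, scipy, OpenCV 4.12 (cv2) and the standard library are available. Lean on these libraries where they do the work, as an engineer would, in place of code of your own. Each camera call takes 0.05 s, during which the arm holds its last target. There are 200 camera calls.

### The job

Set the gear and the matched pair of steel bars aside in the drip tray, then fetch the cylinder block they hem in and stand it upright, centred on the round land of the pump end cover. Only then put the gear and the bars back on the holder, each in the place it came from, the bars standing side by side along the holder as before. The bars are a matched pair and stay together: carry both in one grasp each way, and do not disturb the bottle, the bearing or the wrench.

Things in the scene. Friction and masses are not known exactly. Their poses are not given: they have to be found in the camera images.
- holder: Fixed aluminium plate 214 (own x) x 100 x 6 mm. Two grey cheeks, 60 mm along x, tops 56 mm above the bench, inner faces at y = +-34 mm, flank the block. End places at x = +-66 mm, y = 0: black rubber pads 64 mm square, tops 8 mm above the bench; gear on one, bars on the other (varies), 8 mm clear of the block. Origin: underside centre, on the bench. Place, yaw (to 0.45 rad) vary.
- tray: Fixed shallow square stainless drip tray, the side area: 228 x 228 mm outside, walls 4 mm thick, rim 14 mm and inner floor 4 mm above the bench, empty at the start. Origin: centre of its underside on the bench, x and y along its sides. Place and yaw (to 0.3 rad) vary.
- cover: Fixed black round pump end cover, 116 mm across, 16 mm thick, with four bolt lugs (14 mm high) reaching 72 mm from the centre. On it a raised bright steel round land 72 mm across, flat top 22 mm above the bench, with two dark kidney slots: the block's seat. Origin: centre of its underside on the bench. Place and yaw vary.
- cylinder_block: Bright steel upright cylinder, 56 mm across, 45 mm high, nine dark bores in its top. Stands on the holder's plate (6 mm above the bench) between the cheeks. Origin: centre of its underside. 0.45 to 0.7 kg. Grip it across the outside along the holder's x, once both end places are empty; 6 mm to each cheek leaves no finger room.
- gear: Flat steel spur gear lying on its face, 56 mm across the teeth, 24 mm high, small dark bore with keyway. Origin at the centre of its underside. 0.25 to 0.42 kg. Starts on one end place of the holder; grip it across the holder (along the holder's y).
- bar_a: Plain bright steel bar, one of a matched pair standing side by side on their narrow faces: 60 mm long (own x), 16 mm wide (own y), 28 mm high (z). Origin at the centre of its underside. 0.13 to 0.25 kg. Starts with its length along the holder, centre 8.5 mm to the +y side of the holder's centre line (1 mm gap between the two bars; pair 33 mm wide).
- bar_b: Plain bright steel bar, one of a matched pair standing side by side on their narrow faces: 60 mm long (own x), 16 mm wide (own y), 28 mm high (z). Origin at the centre of its underside. 0.13 to 0.25 kg. Starts beside bar_a, centre 8.5 mm to the -y side of the holder's centre line. The two are alike and may change sides.
- glue_bottle: Bystander: standing white bottle with blue label and red cap, 38 mm across, 105 mm high, beyond the work. Origin at the centre of its underside.
- bearing: Bystander: steel ring lying flat, 68 mm outside, 36 mm hole, 20 mm high, beyond the work. Origin at the centre of its underside.
- wrench: Bystander: steel wrench 170 mm long lying flat beyond the work, about 10 mm high, its length along its own x. Origin on its underside near the middle.
Not all that is in view belongs to the job. What is shaped like the bar_a but blue, orange or turquoise is not meant.

How it is judged:
On the way, in this order (a step that is already met when the one before it is completed fails the run):
1. the gear and both bars lie released in the drip tray, the cylinder block not yet moved (x of bar_a in the frame of tray between -0.105 and 0.105 m and y of bar_a in the frame of tray between -0.105 and 0.105 m and z of each of bar_a, bar_b, gear in the frame of tray below 0.03 m and contact force between the fingers and bar_a below 0.3 N and linear speed of each of bar_a, bar_b, gear below 0.02 m/s and x of bar_b in the frame of tray between -0.105 and 0.105 m and y of bar_b in the frame of tray between -0.105 and 0.105 m and contact force between the fingers and bar_b below 0.3 N and x of gear in the frame of tray between -0.105 and 0.105 m and y of gear in the frame of tray between -0.105 and 0.105 m and contact force between the fingers and gear below 0.3 N and distance of cylinder_block from where it was at the start of the episode below 0.015 m), for 0.2 s.
2. the cylinder block stands released on the cover's land while the gear and both bars are still in the tray (x of bar_a in the frame of tray between -0.105 and 0.105 m and y of bar_a in the frame of tray between -0.105 and 0.105 m and z of each of bar_a, bar_b, gear in the frame of tray below 0.03 m and contact force between the fingers and bar_a below 0.3 N and linear speed of each of bar_a, bar_b, gear, cylinder_block below 0.02 m/s and x of bar_b in the frame of tray between -0.105 and 0.105 m and y of bar_b in the frame of tray between -0.105 and 0.105 m and contact force between the fingers and bar_b below 0.3 N and x of gear in the frame of tray between -0.105 and 0.105 m and y of gear in the frame of tray between -0.105 and 0.105 m and contact force between the fingers and gear below 0.3 N and horizontal distance between cylinder_block and cover below 0.01 m and z of cylinder_block in the frame of cover between 0.018 and 0.026 m and angle between cylinder_block's own z axis and vertical below 0.08 rad and contact force between the fingers and cylinder_block below 0.3 N), for 0.2 s.
At the end, for the whole second after the job is handed in: Block upright on the land, within 10 mm of its centre; gear flat within 12 mm of where it started; both bars upright on the other end place, within 12 mm along the holder and 0.2 rad, each within 21 mm of the centre line, centres under 24 mm apart; all released and at rest (horizontal distance between cylinder_block and cover below 0.01 m and z of cylinder_block in the frame of cover between 0.018 and 0.026 m and angle between each of cylinder_block, gear, bar_a, bar_b's own z axis and vertical below 0.08 rad and contact force between the fingers and cylinder_block below 0.3 N and linear speed of each of cylinder_block, gear, bar_a, bar_b below 0.02 m/s and distance of gear from where it was at the start of the episode below 0.012 m and ((x of bar_a in the frame of holder between 0.054 and 0.078 m and y of bar_a in the frame of holder between -0.021 and 0.021 m and x of bar_b in the frame of holder between 0.054 and 0.078 m and y of bar_b in the frame of holder between -0.021 and 0.021 m) or (x of bar_a in the frame of holder between -0.078 and -0.054 m and y of bar_a in the frame of holder between -0.021 and 0.021 m and x of bar_b in the frame of holder between -0.078 and -0.054 m and y of bar_b in the frame of holder between -0.021 and 0.021 m)) and angle between the x axis of each of bar_a, bar_b and the x axis of holder, either way round below 0.2 rad and z of each of bar_a, bar_b in the frame of holder below 0.012 m and distance between bar_a and bar_b below 0.024 m); the robot touches nothing.
It fails at once if the two bars part (centres more than 40 mm from each other): they must be carried together (distance between bar_a and bar_b above 0.04 m).
It fails at once if the bottle is disturbed (moved more than 20 mm) (distance of glue_bottle from where it was at the start of the episode above 0.02 m).
It fails at once if the bearing is disturbed (moved more than 20 mm) (distance of bearing from where it was at the start of the episode above 0.02 m).
It fails at once if the wrench is disturbed (moved more than 20 mm) (distance of wrench from where it was at the start of the episode above 0.02 m).
It also fails if it takes over 128 s, if anything falls off the work surface, if the arm or the gripper's body presses on something with over 40 N, if the wrist force passes 120 N, or if a joint passes its speed limit or range.

## Working session

There is one attempt and no reset: what is moved stays moved. The work goes in short steps, Python scripts to look and compute and a tool call to move; the robot and the scene stay as the last step left them, time stands still between calls to the robot, and variables do not carry over. Pictures are saved under pics/ and viewed, at most 14 in all, crops included, and the job is handed in when it is done.

Besides the shell and the picture viewer there is one more tool, called after "Emit:" as name(argument=value, ...) on one line, values as JSON. apply_moves: Moves the arm, as the interface text tells. Its arguments: {"type":"object","properties":{"targets":{"type":"array"},"hand":{"type":"number"}},"required":["targets"]}

```bash
mkdir -p pics; ls; cat > h.py <<'E'
import numpy as np, cv2
from workcell import bot, imaging, models
def cam(n):
    p=imaging.camera_params(n); R=cv2.Rodrigues(np.array(p['rvec'],float))[0]; return p,R,np.array(p['tvec'],float).ravel()
def px2w(n,u,v,z):
    p,R,t=cam(n); d=R.T@np.array([(u-p['cx'])/p['fx'],(v-p['cy'])/p['fy'],1]); o=-R.T@t
    return o+d*(z-o[2])/d[2]
def w2px(n,X):
    p,R,t=cam(n); c=R@np.array(X)+t; return p['fx']*c[0]/c[2]+p['cx'],p['fy']*c[1]/c[2]+p['cy']
def tri(obs):
    A=np.zeros((3,3));b=np.zeros(3)
    for n,u,v in obs:
        p,R,t=cam(n); d=R.T@np.array([(u-p['cx'])/p['fx'],(v-p['cy'])/p['fy'],1]); d/=np.linalg.norm(d); o=-R.T@t
        M=np.eye(3)-np.outer(d,d); A+=M; b+=M@o
    return np.linalg.solve(A,b)
def snap(n,f):
    im=imaging.snapshot(n); cv2.imwrite(f'pics/{f}.png',im[:,:,::-1]); return im
E
python3 - <<'E'
from h import *
np.set_printoptions(precision=3,suppress=True)
for n in('top','side'):
    snap(n,n+'0'); p,R,t=cam(n); print(n,p['fx'],-R.T@t,R[2])
    for th in('holder','tray','cover','cylinder_block','gear','bar_a','glue_bottle','bearing','wrench'):
        print(th,[(np.round(r['extent']).tolist(),round(r['confidence'],2)) for r in models.look_for(n,th)])
print(bot.state())
E
```

```text
pics
top 473.95281516633435 [ 0.507 -0.012  0.907] [ 0.159 -0.005 -0.987]
holder [([302.0, 293.0, 71.0, 121.0], 0.97)]
tray [([464.0, 290.0, 125.0, 133.0], 0.84)]
cover [([164.0, 296.0, 65.0, 65.0], 0.82), ([298.0, 328.0, 25.0, 28.0], 0.56)]
cylinder_block [([300.0, 292.0, 30.0, 34.0], 0.72)]
gear [([297.0, 326.0, 28.0, 28.0], 0.81)]
bar_a [([272.0, 150.0, 27.0, 28.0], 0.69), ([311.0, 254.0, 8.0, 31.0], 0.66), ([251.0, 201.0, 31.0, 15.0], 0.66), ([234.0, 276.0, 34.0, 24.0], 0.62), ([302.0, 256.0, 13.0, 30.0], 0.59)]
glue_bottle [([423.0, 184.0, 31.0, 29.0], 0.84)]
bearing [([324.0, 178.0, 31.0, 35.0], 0.89)]
wrench [([201.0, 188.0, 22.0, 80.0], 0.69)]
side 539.566296411889 [0.433 0.8   0.947] [ 0.182 -0.647 -0.741]
holder [([365.0, 259.0, 104.0, 64.0], 0.88)]
tray [([387.0, 175.0, 107.0, 76.0], 0.9), ([335.0, 356.0, 62.0, 61.0], 0.52)]
cover [([335.0, 355.0, 64.0, 60.0], 0.74)]
cylinder_block [([363.0, 252.0, 25.0, 31.0], 0.94)]
gear [([392.0, 264.0, 28.0, 26.0], 0.58)]
bar_a [([277.0, 272.0, 10.0, 28.0], 0.81), ([335.0, 249.0, 30.0, 18.0], 0.69), ([237.0, 250.0, 12.0, 28.0], 0.69), ([333.0, 299.0, 12.0, 28.0], 0.57), ([338.0, 240.0, 25.0, 14.0], 0.43)]
glue_bottle [([307.0, 165.0, 13.0, 40.0], 0.87)]
bearing [([275.0, 220.0, 35.0, 20.0], 0.65)]
wrench [([247.0, 308.0, 82.0, 28.0], 0.77), ([338.0, 240.0, 29.0, 16.0], 0.21)]
{'time': 1.0, 'joints': array([-1.213,  0.469, -0.049,  1.533,  0.024,  1.141, -0.082]), 'qvel': array([ 0.002,  0.001, -0.   ,  0.001,  0.001, -0.   ,  0.   ]), 'tau': array([  0.001, -51.016,  -0.046, -23.802,   0.011,   0.001,   0.   ]), 'tcp_pos': array([0.255, 0.625, 0.231]), 'tcp_rot': array([-0.   ,  0.192,  0.981,  0.   ]), 'contact_force': array([-0.894, -0.267,  0.107]), 'torque': array([-0.052,  0.004,  0.009]), 'grasp_force': 0.0, 'gripper_width': 0.08513217856404325}
```

```bash
python3 - <<'E'
import cv2
a=cv2.imread('pics/top0.png')[130:380,120:540]; cv2.imwrite('pics/top0c.png',cv2.resize(a,None,fx=1.9,fy=1.9,interpolation=2))
a=cv2.imread('pics/side0.png')[130:400,220:460]; cv2.imwrite('pics/side0c.png',cv2.resize(a,None,fx=2.2,fy=2.2,interpolation=2))
a=cv2.imread('pics/top0.png')[230:350,240:360]; cv2.imwrite('pics/top0h.png',cv2.resize(a,None,fx=5,fy=5,interpolation=2))
E
```

```text
(no output)
```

View pics/top0c.png

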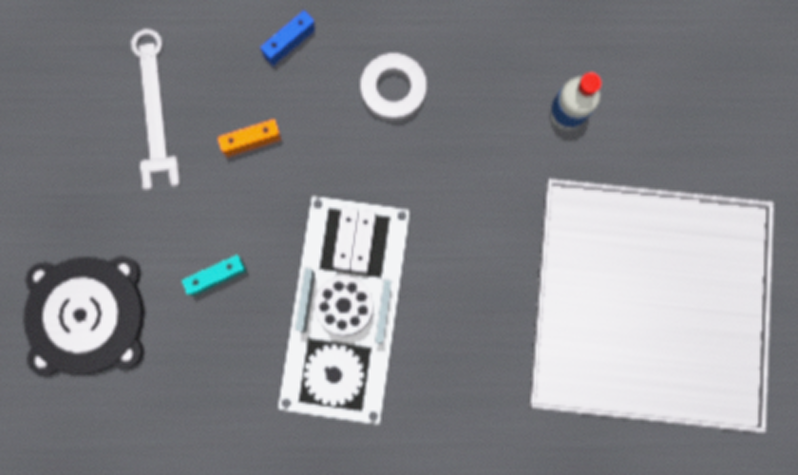

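View pics/side0c.png

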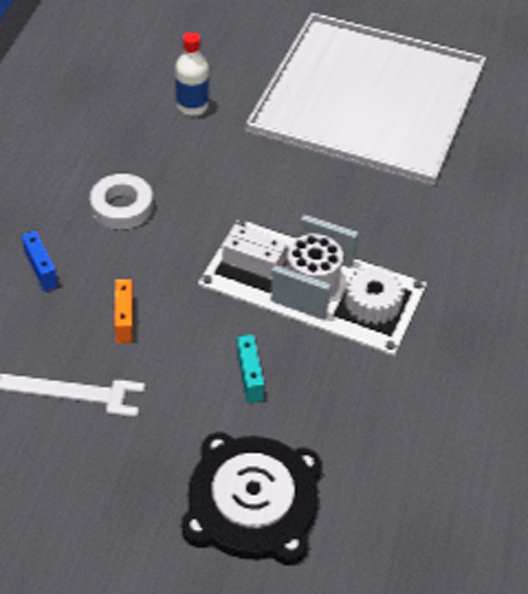

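View pics/top0h.png

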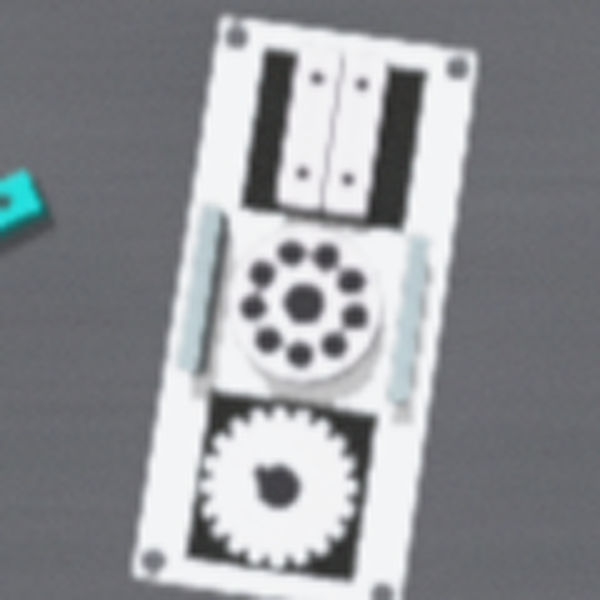

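The top picture shows the holder at (302,293), with steel bars at about (306,256), the block at (301,291) and the gear at (296,327). The cover is at (161,295) and the tray at (464,290). Bar look-alikes are blue (272,150), orange (251,201) and turquoise (234,276). I choose the steel pair on the holder's pad, which the close crop confirms. Next I triangulate features.

```bash
cat > m.py <<'E'
from h import *
np.set_printoptions(precision=4,suppress=True)
T=cv2.imread('pics/top0.png',0);S=cv2.imread('pics/side0.png',0)
def cen(im,u,v,r):
    u0,v0=int(round(u)),int(round(v)); w=im[v0-r:v0+r+1,u0-r:u0+r+1].astype(float)
    w=np.clip(np.percentile(w,70)-w-25,0,None); y,x=np.mgrid[v0-r:v0+r+1,u0-r:u0+r+1]
    return (w*x).sum()/w.sum(),(w*y).sum()/w.sum()
t5=lambda x,y:((x+.5)/5-.5+240,(y+.5)/5-.5+230)
t19=lambda x,y:((x+.5)/1.9-.5+120,(y+.5)/1.9-.5+130)
s22=lambda x,y:((x+.5)/2.2-.5+220,(y+.5)/2.2-.5+130)
F={'gear':(t5(279,486),s22(374,289),4),'block':(t5(303,303),s22(316,254),3),
'bh1':(t5(317,77),s22(272,243),0),'bh2':(t5(361,84),s22(242,229),0),
's1':(t5(236,37),s22(208,281),2),'s2':(t5(457,67),s22(240,223),2),'s3':(t5(152,560),s22(391,345),2),'s4':(t5(383,593),s22(420,285),2),
'cover':(t19(79,314),s22(253,488),3),
'tr1':(t19(549,180),s22(248,129),0),'tr2':(t19(773,203),s22(314,15),0),'tr3':(t19(765,431),s22(485,58),0),'tr4':(t19(532,408),s22(435,181),0)}
for k,(a,b,r) in F.items():
    if r: a,b=cen(T,*a,r),cen(S,*b,r)
    X=tri([('top',*a),('side',*b)]); e=[np.hypot(*(np.array(w2px(n,X))-c)) for n,c in(('top',a),('side',b))]
    print(k,np.array(a),np.array(b),X,np.array(e))
E
python3 m.py; python3 - <<'E'
from h import *
from scipy.spatial.transform import Rotation as Ro
s=bot.state(); q=s['tcp_rot']; print(Ro.from_quat([*q[1:],q[0]]).as_matrix().round(3), s['tcp_pos'])
t5=lambda x,y:((x+.5)/5-.5+240,(y+.5)/5-.5+230)
for h in((317,77),(361,84),(302,173),(347,180)): print('bar hole z=.036',px2w('top',*t5(*h),.036))
E
```

```text
gear [295.0812 326.8425] [389.9315 260.333 ] [0.4935 0.0251 0.028 ] [0.5226 0.429 ]
block [300.3271 290.1813] [362.9091 245.0053] [0.5588 0.0151 0.0469] [0.3778 0.3075]
bh1 [303. 245.] [343.3636 240.1818] [0.6232 0.0097 0.0442] [9.6754 7.8982]
bh2 [311.8 246.4] [329.7273 233.8182] [ 0.6407 -0.0056  0.0359] [0.4705 0.3826]
s1 [286.9387 236.9425] [313.6817 256.6516] [0.6645 0.0428 0.0018] [0.4158 0.3529]
s2 [330.9863 243.2144] [329.3062 230.148 ] [ 0.6514 -0.0423  0.0069] [0.5111 0.4142]
s3 [270.1384 341.8482] [397.0208 286.7611] [0.4656 0.0726 0.0025] [0.4756 0.4045]
s4 [315.9925 348.619 ] [410.624  258.7863] [ 0.452  -0.0132  0.0039] [0.0965 0.0782]
cover [161.6395 295.3378] [334.6547 351.4572] [0.5515 0.2741 0.0184] [0.395  0.3778]
tr1 [408.7105 224.5   ] [332.4545 188.3636] [ 0.6879 -0.1952 -0.0031] [0.4751 0.3601]
tr2 [526.6053 236.6053] [362.4545 136.5455] [ 0.6628 -0.4225  0.0019] [0.3952 0.2703]
tr3 [522.3947 356.6053] [440.1818 156.0909] [ 0.4374 -0.3967  0.005 ] [0.4239 0.2825]
tr4 [399.7632 344.5   ] [417.4545 212.    ] [ 0.4605 -0.1699  0.0008] [0.7975 0.5976]
[[-0.926  0.377  0.   ]
 [ 0.377  0.926  0.   ]
 [ 0.     0.    -1.   ]] [0.2546009  0.62516381 0.23130641]
bar hole z=.036 [0.64248072 0.01068234 0.036     ]
bar hole z=.036 [ 0.63982134 -0.00567167  0.036     ]
bar hole z=.036 [0.6066075  0.01613463 0.036     ]
bar hole z=.036 [ 6.03978196e-01 -4.84471573e-04  3.60000000e-02]
```

Emit:
apply_moves(targets=[{"tx":0.012,"ty":-0.03,"tz":0,"ax":0,"ay":0,"az":0.68},{"tx":0.012,"ty":-0.03,"tz":0,"ax":0,"ay":0,"az":0.68},{"tx":0.012,"ty":-0.03,"tz":0,"ax":0,"ay":0,"az":0.68},{"tx":0.012,"ty":-0.03,"tz":0,"ax":0,"ay":0,"az":0.68},{"tx":0.012,"ty":-0.03,"tz":0,"ax":0,"ay":0,"az":0.68}], hand=0.085)

```text
time: 1.42
tcp_pos: [0.315, 0.4737, 0.2314]
tcp_rot: [0.0, 0.163, 0.987, 0.0]
contact_force: [1.0, 0.1, 0.4]
gripper_width: 0.0853
grasp_force: 0.0
```

Emit:
apply_moves(targets=[{"tx":0.012,"ty":-0.03,"tz":0,"ax":0,"ay":0,"az":0.68},{"tx":0.012,"ty":-0.03,"tz":0,"ax":0,"ay":0,"az":0.68},{"tx":0.012,"ty":-0.03,"tz":0,"ax":0,"ay":0,"az":0.68},{"tx":0.012,"ty":-0.03,"tz":0,"ax":0,"ay":0,"az":0.68},{"tx":0.012,"ty":-0.03,"tz":0,"ax":0,"ay":0,"az":0.68}])

```text
time: 1.83
tcp_pos: [0.375, 0.3237, 0.2316]
tcp_rot: [0.0, 0.133, 0.991, 0.0]
contact_force: [1.4, -0.4, 0.3]
gripper_width: 0.0849
grasp_force: 0.0
```

Emit:
apply_moves(targets=[{"tx":0.012,"ty":-0.03,"tz":0,"ax":0,"ay":0,"az":0.68},{"tx":0.012,"ty":-0.03,"tz":0,"ax":0,"ay":0,"az":0.68},{"tx":0.012,"ty":-0.03,"tz":0,"ax":0,"ay":0,"az":0.68},{"tx":0.012,"ty":-0.03,"tz":0,"ax":0,"ay":0,"az":0.68},{"tx":0.012,"ty":-0.03,"tz":0,"ax":0,"ay":0,"az":0.68}])

```text
time: 2.25
tcp_pos: [0.435, 0.1737, 0.2317]
tcp_rot: [0.0, 0.104, 0.995, 0.0]
contact_force: [0.8, -0.4, -0.4]
gripper_width: 0.0849
grasp_force: 0.0
```

Emit:
apply_moves(targets=[{"tx":0.012,"ty":-0.03,"tz":0,"ax":0,"ay":0,"az":0.68},{"tx":0.012,"ty":-0.03,"tz":0,"ax":0,"ay":0,"az":0.68},{"tx":0.012,"ty":-0.03,"tz":0,"ax":0,"ay":0,"az":0.68},{"tx":0.011,"ty":-0.03,"tz":0,"ax":0,"ay":0,"az":0.68},{"tx":0.012,"ty":-0.03,"tz":0,"ax":0,"ay":0,"az":0.68}])

```text
time: 2.67
tcp_pos: [0.4939, 0.0237, 0.2317]
tcp_rot: [0.0, 0.074, 0.997, 0.0]
contact_force: [0.4, 1.1, -0.2]
gripper_width: 0.0855
grasp_force: 0.0
```

Emit:
apply_moves(targets=[{"tx":0,"ty":0.0014,"tz":-0.036},{"tz":-0.036},{"tz":-0.036},{"tz":-0.036},{"tz":-0.036}])

```text
$.targets[0]: bad value
```

Emit:
apply_moves(targets=[{"tz":-0.015},{"tz":-0.013},{"tz":-0.01},{"tz":-0.003},{"tz":0}])

```text
$.targets[0]: bad value
```

Emit:
apply_moves(targets=[{"tz":0},{"tz":0},{"tz":0},{"tz":0},{"tz":0}], hand=0.03)

```text
$.targets[0]: bad value
```

Emit:
apply_moves(targets=[{"tz":0},{"tz":0},{"tz":0},{"tz":0},{"tz":0}])

```text
$.targets[0]: bad value
```

All six fields are needed in each row.

Emit:
apply_moves(targets=[{"tx":0,"ty":0.0014,"tz":-0.036,"ax":0,"ay":0,"az":0},{"tx":0,"ty":0,"tz":-0.036,"ax":0,"ay":0,"az":0},{"tx":0,"ty":0,"tz":-0.036,"ax":0,"ay":0,"az":0},{"tx":0,"ty":0,"tz":-0.036,"ax":0,"ay":0,"az":0},{"tx":0,"ty":0,"tz":-0.036,"ax":0,"ay":0,"az":0}])

```text
time: 3.08
tcp_pos: [0.4939, 0.0266, 0.0502]
tcp_rot: [0.001, 0.075, 0.997, 0.0]
contact_force: [-0.5, 0.3, -0.1]
gripper_width: 0.0849
grasp_force: 0.0
```

Emit:
apply_moves(targets=[{"tx":0,"ty":0,"tz":-0.015,"ax":0,"ay":0,"az":0},{"tx":0,"ty":0,"tz":-0.013,"ax":0,"ay":0,"az":0},{"tx":0,"ty":0,"tz":-0.009,"ax":0,"ay":0,"az":0},{"tx":0,"ty":0,"tz":-0.003,"ax":0,"ay":0,"az":0},{"tx":0,"ty":0,"tz":0,"ax":0,"ay":0,"az":0}])

```text
time: 3.5
tcp_pos: [0.4936, 0.0266, 0.0111]
tcp_rot: [-0.0, 0.075, 0.997, -0.0]
contact_force: [0.0, 0.3, -0.2]
gripper_width: 0.0848
grasp_force: 0.0
```

Emit:
apply_moves(targets=[{"tx":0,"ty":0,"tz":0,"ax":0,"ay":0,"az":0},{"tx":0,"ty":0,"tz":0,"ax":0,"ay":0,"az":0},{"tx":0,"ty":0,"tz":0,"ax":0,"ay":0,"az":0},{"tx":0,"ty":0,"tz":0,"ax":0,"ay":0,"az":0},{"tx":0,"ty":0,"tz":0,"ax":0,"ay":0,"az":0}], hand=0.03)

```text
time: 3.92
tcp_pos: [0.4944, 0.0264, 0.0128]
tcp_rot: [0.001, 0.075, 0.997, 0.0]
contact_force: [-1.9, -1.4, 7.0]
gripper_width: 0.0541
grasp_force: 61.9
```

Emit:
apply_moves(targets=[{"tx":0,"ty":0,"tz":0,"ax":0,"ay":0,"az":0},{"tx":0,"ty":0,"tz":0,"ax":0,"ay":0,"az":0},{"tx":0,"ty":0,"tz":0,"ax":0,"ay":0,"az":0},{"tx":0,"ty":0,"tz":0,"ax":0,"ay":0,"az":0},{"tx":0,"ty":0,"tz":0,"ax":0,"ay":0,"az":0}])

```text
time: 4.33
tcp_pos: [0.4945, 0.0264, 0.0128]
tcp_rot: [0.001, 0.075, 0.997, 0.0]
contact_force: [-1.0, -0.6, 6.9]
gripper_width: 0.0542
grasp_force: 61.8
```

Emit:
apply_moves(targets=[{"tx":0,"ty":0,"tz":0.01,"ax":0,"ay":0,"az":0},{"tx":0,"ty":0,"tz":0.025,"ax":0,"ay":0,"az":0},{"tx":0,"ty":0,"tz":0.035,"ax":0,"ay":0,"az":0},{"tx":0,"ty":0,"tz":0.035,"ax":0,"ay":0,"az":0},{"tx":0,"ty":0,"tz":0.035,"ax":0,"ay":0,"az":0}])

```text
time: 4.75
tcp_pos: [0.4925, 0.0264, 0.1531]
tcp_rot: [-0.001, 0.075, 0.997, -0.0]
contact_force: [1.5, 0.5, -3.7]
gripper_width: 0.0541
grasp_force: 64.7
```

Emit:
apply_moves(targets=[{"tx":0.001,"ty":-0.017,"tz":0,"ax":0,"ay":0,"az":0},{"tx":0.002,"ty":-0.033,"tz":0,"ax":0,"ay":0,"az":0},{"tx":0.002,"ty":-0.033,"tz":0,"ax":0,"ay":0,"az":0},{"tx":0.002,"ty":-0.033,"tz":0,"ax":0,"ay":0,"az":0},{"tx":0.002,"ty":-0.034,"tz":0,"ax":0,"ay":0,"az":0}])

```text
time: 5.17
tcp_pos: [0.5018, -0.1242, 0.1519]
tcp_rot: [-0.0, 0.074, 0.997, 0.0]
contact_force: [1.1, 0.4, -4.4]
gripper_width: 0.0538
grasp_force: 65.0
```

Emit:
apply_moves(targets=[{"tx":0.002,"ty":-0.034,"tz":0,"ax":0,"ay":0,"az":0},{"tx":0.002,"ty":-0.033,"tz":0,"ax":0,"ay":0,"az":0},{"tx":0.002,"ty":-0.033,"tz":0,"ax":0,"ay":0,"az":0},{"tx":0.002,"ty":-0.033,"tz":0,"ax":0,"ay":0,"az":0},{"tx":0.002,"ty":-0.034,"tz":0,"ax":0,"ay":0,"az":0}])

```text
time: 5.58
tcp_pos: [0.5118, -0.2912, 0.1516]
tcp_rot: [-0.0, 0.074, 0.997, 0.001]
contact_force: [0.0, 0.6, -4.2]
gripper_width: 0.0539
grasp_force: 65.0
```

Emit:
apply_moves(targets=[{"tx":0,"ty":0,"tz":-0.015,"ax":0,"ay":0,"az":0},{"tx":0,"ty":0,"tz":-0.035,"ax":0,"ay":0,"az":0},{"tx":0,"ty":0,"tz":-0.035,"ax":0,"ay":0,"az":0},{"tx":0,"ty":0,"tz":-0.025,"ax":0,"ay":0,"az":0},{"tx":0,"ty":0,"tz":-0.015,"ax":0,"ay":0,"az":0}])

```text
time: 6.0
tcp_pos: [0.5102, -0.2887, 0.0234]
tcp_rot: [-0.003, 0.075, 0.997, 0.001]
contact_force: [-0.5, 0.3, -4.1]
gripper_width: 0.0539
grasp_force: 64.9
```

Emit:
apply_moves(targets=[{"tx":0,"ty":0,"tz":-0.008,"ax":0,"ay":0,"az":0},{"tx":0,"ty":0,"tz":-0.005,"ax":0,"ay":0,"az":0},{"tx":0,"ty":0,"tz":-0.003,"ax":0,"ay":0,"az":0},{"tx":0,"ty":0,"tz":0,"ax":0,"ay":0,"az":0},{"tx":0,"ty":0,"tz":0,"ax":0,"ay":0,"az":0}])

```text
time: 6.42
tcp_pos: [0.5133, -0.2908, 0.0114]
tcp_rot: [0.001, 0.075, 0.997, -0.0]
contact_force: [-0.0, -0.1, -4.1]
gripper_width: 0.0538
grasp_force: 64.9
```

Emit:
apply_moves(targets=[{"tx":0,"ty":0,"tz":-0.0015,"ax":0,"ay":0,"az":0},{"tx":0,"ty":0,"tz":-0.001,"ax":0,"ay":0,"az":0},{"tx":0,"ty":0,"tz":0,"ax":0,"ay":0,"az":0},{"tx":0,"ty":0,"tz":0,"ax":0,"ay":0,"az":0}])

```text
time: 6.75
tcp_pos: [0.5132, -0.2908, 0.0089]
tcp_rot: [0.001, 0.075, 0.997, -0.0]
contact_force: [-1.9, 0.9, 4.0]
gripper_width: 0.0541
grasp_force: 65.7
```

Emit:
apply_moves(targets=[{"tx":0,"ty":0,"tz":0,"ax":0,"ay":0,"az":0},{"tx":0,"ty":0,"tz":0,"ax":0,"ay":0,"az":0},{"tx":0,"ty":0,"tz":0,"ax":0,"ay":0,"az":0},{"tx":0,"ty":0,"tz":0,"ax":0,"ay":0,"az":0},{"tx":0,"ty":0,"tz":0,"ax":0,"ay":0,"az":0}], hand=0.085)

```text
time: 7.17
tcp_pos: [0.5127, -0.2905, 0.0078]
tcp_rot: [0.0, 0.075, 0.997, -0.0]
contact_force: [-0.0, -0.4, -0.6]
gripper_width: 0.0851
grasp_force: 0.0
```

Emit:
apply_moves(targets=[{"tx":0,"ty":0,"tz":0.02,"ax":0,"ay":0,"az":0},{"tx":0,"ty":0,"tz":0.03,"ax":0,"ay":0,"az":0},{"tx":0,"ty":0,"tz":0.03,"ax":0,"ay":0,"az":0},{"tx":0,"ty":0,"tz":0.03,"ax":0,"ay":0,"az":0},{"tx":0,"ty":0,"tz":0.03,"ax":0,"ay":0,"az":0}])

```text
time: 7.58
tcp_pos: [0.5123, -0.2904, 0.1491]
tcp_rot: [-0.0, 0.075, 0.997, 0.0]
contact_force: [0.6, -0.4, -0.0]
gripper_width: 0.0852
grasp_force: 0.0
```

Emit:
apply_moves(targets=[{"tx":0.011,"ty":0.03,"tz":0,"ax":0,"ay":0,"az":0},{"tx":0.011,"ty":0.03,"tz":0,"ax":0,"ay":0,"az":0},{"tx":0.011,"ty":0.03,"tz":0,"ax":0,"ay":0,"az":0},{"tx":0.011,"ty":0.03,"tz":0,"ax":0,"ay":0,"az":0},{"tx":0.011,"ty":0.029,"tz":0,"ax":0,"ay":0,"az":0}])

```text
time: 8.0
tcp_pos: [0.5679, -0.1398, 0.148]
tcp_rot: [0.0, 0.075, 0.997, 0.0]
contact_force: [-0.2, 0.1, -0.2]
gripper_width: 0.085
grasp_force: 0.0
```

Emit:
apply_moves(targets=[{"tx":0.011,"ty":0.029,"tz":0,"ax":0,"ay":0,"az":0},{"tx":0.011,"ty":0.029,"tz":0,"ax":0,"ay":0,"az":0},{"tx":0.011,"ty":0.03,"tz":0,"ax":0,"ay":0,"az":0},{"tx":0.011,"ty":0.03,"tz":0,"ax":0,"ay":0,"az":0},{"tx":0.011,"ty":0.029,"tz":0,"ax":0,"ay":0,"az":0}])

```text
time: 8.42
tcp_pos: [0.6228, 0.0073, 0.1478]
tcp_rot: [-0.0, 0.075, 0.997, 0.0]
contact_force: [0.7, -0.0, -0.7]
gripper_width: 0.0848
grasp_force: 0.0
```

Emit:
apply_moves(targets=[{"tx":0,"ty":0,"tz":0,"ax":0,"ay":0,"az":0},{"tx":0,"ty":0,"tz":0,"ax":0,"ay":0,"az":0},{"tx":0,"ty":0,"tz":0,"ax":0,"ay":0,"az":0}])

```text
time: 8.67
tcp_pos: [0.6223, 0.0047, 0.1476]
tcp_rot: [-0.0, 0.075, 0.997, -0.0]
contact_force: [-0.7, -0.6, -0.3]
gripper_width: 0.0853
grasp_force: 0.0
```

Emit:
apply_moves(targets=[{"tx":0.001,"ty":0.0005,"tz":-0.02,"ax":0,"ay":0,"az":0},{"tx":0,"ty":0,"tz":-0.035,"ax":0,"ay":0,"az":0},{"tx":0,"ty":0,"tz":-0.035,"ax":0,"ay":0,"az":0},{"tx":0,"ty":0,"tz":-0.02,"ax":0,"ay":0,"az":0},{"tx":0,"ty":0,"tz":-0.01,"ax":0,"ay":0,"az":0}])

```text
time: 9.08
tcp_pos: [0.6209, 0.0037, 0.0248]
tcp_rot: [-0.003, 0.076, 0.997, -0.001]
contact_force: [-0.5, 0.1, -0.2]
gripper_width: 0.0851
grasp_force: 0.0
```

Emit:
apply_moves(targets=[{"tx":0,"ty":0,"tz":-0.008,"ax":0,"ay":0,"az":0},{"tx":0,"ty":0,"tz":-0.004,"ax":0,"ay":0,"az":0},{"tx":0,"ty":0,"tz":0,"ax":0,"ay":0,"az":0},{"tx":0,"ty":0,"tz":0,"ax":0,"ay":0,"az":0}])

```text
time: 9.42
tcp_pos: [0.6245, 0.0057, 0.017]
tcp_rot: [0.001, 0.075, 0.997, 0.0]
contact_force: [1.0, 0.6, 0.2]
gripper_width: 0.0849
grasp_force: 0.0
```

Emit:
apply_moves(targets=[{"tx":0,"ty":0,"tz":0,"ax":0,"ay":0,"az":0},{"tx":0,"ty":0,"tz":0,"ax":0,"ay":0,"az":0},{"tx":0,"ty":0,"tz":0,"ax":0,"ay":0,"az":0},{"tx":0,"ty":0,"tz":0,"ax":0,"ay":0,"az":0},{"tx":0,"ty":0,"tz":0,"ax":0,"ay":0,"az":0}], hand=0.01)

```text
time: 9.83
tcp_pos: [0.6242, 0.0062, 0.0166]
tcp_rot: [0.001, 0.075, 0.997, 0.0]
contact_force: [-1.1, 0.7, -2.1]
gripper_width: 0.0309
grasp_force: 60.3
```

Emit:
apply_moves(targets=[{"tx":0,"ty":0,"tz":0,"ax":0,"ay":0,"az":0},{"tx":0,"ty":0,"tz":0,"ax":0,"ay":0,"az":0},{"tx":0,"ty":0,"tz":0,"ax":0,"ay":0,"az":0},{"tx":0,"ty":0,"tz":0,"ax":0,"ay":0,"az":0}])

```text
time: 10.17
tcp_pos: [0.6242, 0.0062, 0.0166]
tcp_rot: [0.001, 0.075, 0.997, 0.0]
contact_force: [-1.3, -0.3, 5.4]
gripper_width: 0.0308
grasp_force: 61.7
```

Emit:
apply_moves(targets=[{"tx":0,"ty":0,"tz":0.008,"ax":0,"ay":0,"az":0},{"tx":0,"ty":0,"tz":0.012,"ax":0,"ay":0,"az":0},{"tx":0,"ty":0,"tz":0.02,"ax":0,"ay":0,"az":0},{"tx":0,"ty":0,"tz":0.02,"ax":0,"ay":0,"az":0},{"tx":0,"ty":0,"tz":0.02,"ax":0,"ay":0,"az":0}])

```text
time: 10.58
tcp_pos: [0.6227, 0.006, 0.0965]
tcp_rot: [-0.001, 0.075, 0.997, -0.0]
contact_force: [1.1, 0.1, -3.4]
gripper_width: 0.0306
grasp_force: 60.4
```

Emit:
apply_moves(targets=[{"tx":-0.001,"ty":-0.018,"tz":0.01,"ax":0,"ay":0,"az":0},{"tx":-0.001,"ty":-0.03,"tz":0,"ax":0,"ay":0,"az":0},{"tx":-0.001,"ty":-0.034,"tz":0,"ax":0,"ay":0,"az":0},{"tx":-0.002,"ty":-0.034,"tz":0,"ax":0,"ay":0,"az":0},{"tx":-0.001,"ty":-0.034,"tz":0,"ax":0,"ay":0,"az":0}])

```text
time: 11.0
tcp_pos: [0.6166, -0.1451, 0.1061]
tcp_rot: [-0.001, 0.074, 0.997, 0.0]
contact_force: [0.4, -0.2, -3.4]
gripper_width: 0.0305
grasp_force: 60.4
```

Emit:
apply_moves(targets=[{"tx":-0.001,"ty":-0.034,"tz":0,"ax":0,"ay":0,"az":0},{"tx":-0.001,"ty":-0.034,"tz":0,"ax":0,"ay":0,"az":0},{"tx":-0.002,"ty":-0.034,"tz":0,"ax":0,"ay":0,"az":0},{"tx":-0.001,"ty":-0.034,"tz":0,"ax":0,"ay":0,"az":0},{"tx":-0.001,"ty":-0.02,"tz":0,"ax":0,"ay":0,"az":0}])

```text
time: 11.42
tcp_pos: [0.6095, -0.3053, 0.1062]
tcp_rot: [-0.0, 0.077, 0.997, -0.002]
contact_force: [-0.1, -1.3, -3.5]
gripper_width: 0.0306
grasp_force: 60.5
```

Emit:
apply_moves(targets=[{"tx":0,"ty":0,"tz":-0.015,"ax":0,"ay":0,"az":0},{"tx":0,"ty":0,"tz":-0.025,"ax":0,"ay":0,"az":0},{"tx":0,"ty":0,"tz":-0.025,"ax":0,"ay":0,"az":0},{"tx":0,"ty":0,"tz":-0.015,"ax":0,"ay":0,"az":0},{"tx":0,"ty":0,"tz":-0.007,"ax":0,"ay":0,"az":0}])

```text
time: 11.83
tcp_pos: [0.6095, -0.2987, 0.016]
tcp_rot: [-0.003, 0.075, 0.997, 0.001]
contact_force: [-0.2, 0.5, -3.2]
gripper_width: 0.0306
grasp_force: 60.4
```

Emit:
apply_moves(targets=[{"tx":0,"ty":0,"tz":-0.003,"ax":0,"ay":0,"az":0},{"tx":0,"ty":0,"tz":0,"ax":0,"ay":0,"az":0},{"tx":0,"ty":0,"tz":0,"ax":0,"ay":0,"az":0},{"tx":0,"ty":0,"tz":0,"ax":0,"ay":0,"az":0}])

```text
time: 12.17
tcp_pos: [0.6126, -0.3004, 0.0174]
tcp_rot: [0.001, 0.075, 0.997, -0.0]
contact_force: [0.9, 0.4, -3.4]
gripper_width: 0.0305
grasp_force: 60.4
```

Emit:
apply_moves(targets=[{"tx":0,"ty":0,"tz":-0.0025,"ax":0,"ay":0,"az":0},{"tx":0,"ty":0,"tz":-0.0022,"ax":0,"ay":0,"az":0},{"tx":0,"ty":0,"tz":0,"ax":0,"ay":0,"az":0},{"tx":0,"ty":0,"tz":0,"ax":0,"ay":0,"az":0}])

```text
time: 12.5
tcp_pos: [0.6124, -0.3003, 0.0126]
tcp_rot: [0.001, 0.075, 0.997, -0.0]
contact_force: [-1.6, 0.3, 5.3]
gripper_width: 0.0307
grasp_force: 61.5
```

Emit:
apply_moves(targets=[{"tx":0,"ty":0,"tz":0,"ax":0,"ay":0,"az":0},{"tx":0,"ty":0,"tz":0,"ax":0,"ay":0,"az":0},{"tx":0,"ty":0,"tz":0,"ax":0,"ay":0,"az":0},{"tx":0,"ty":0,"tz":0,"ax":0,"ay":0,"az":0},{"tx":0,"ty":0,"tz":0,"ax":0,"ay":0,"az":0}], hand=0.085)

```text
time: 12.92
tcp_pos: [0.6115, -0.3, 0.011]
tcp_rot: [-0.0, 0.075, 0.997, 0.0]
contact_force: [0.1, -0.2, 0.3]
gripper_width: 0.0851
grasp_force: 0.0
```

Emit:
apply_moves(targets=[{"tx":0,"ty":0,"tz":0.02,"ax":0,"ay":0,"az":0},{"tx":0,"ty":0,"tz":0.03,"ax":0,"ay":0,"az":0},{"tx":0,"ty":0,"tz":0.03,"ax":0,"ay":0,"az":0},{"tx":0,"ty":0,"tz":0.03,"ax":0,"ay":0,"az":0},{"tx":0,"ty":0,"tz":0.03,"ax":0,"ay":0,"az":0}])

```text
time: 13.33
tcp_pos: [0.6114, -0.2999, 0.1524]
tcp_rot: [-0.0, 0.075, 0.997, 0.0]
contact_force: [0.0, -0.0, -0.1]
gripper_width: 0.085
grasp_force: 0.0
```

Emit:
apply_moves(targets=[{"tx":-0.005,"ty":0.03,"tz":0,"ax":0,"ay":0,"az":-6.5},{"tx":-0.006,"ty":0.035,"tz":0,"ax":0,"ay":0,"az":-6.5},{"tx":-0.006,"ty":0.035,"tz":0,"ax":0,"ay":0,"az":-6.5},{"tx":-0.006,"ty":0.035,"tz":0,"ax":0,"ay":0,"az":-6.5},{"tx":-0.006,"ty":0.035,"tz":0,"ax":0,"ay":0,"az":-6.5}])

```text
time: 13.75
tcp_pos: [0.5821, -0.1285, 0.1512]
tcp_rot: [0.0, 0.354, 0.935, 0.0]
contact_force: [0.4, 0.6, -0.1]
gripper_width: 0.0849
grasp_force: 0.0
```

Emit:
apply_moves(targets=[{"tx":-0.006,"ty":0.035,"tz":0,"ax":0,"ay":0,"az":-6.5},{"tx":-0.006,"ty":0.035,"tz":0,"ax":0,"ay":0,"az":-6.5},{"tx":-0.006,"ty":0.035,"tz":0,"ax":0,"ay":0,"az":-6.5},{"tx":-0.004,"ty":0.025,"tz":0,"ax":0,"ay":0,"az":-6.5},{"tx":-0.003,"ty":0.015,"tz":0,"ax":0,"ay":0,"az":-6.5}])

```text
time: 14.17
tcp_pos: [0.5569, 0.0194, 0.1509]
tcp_rot: [-0.001, 0.599, 0.801, 0.001]
contact_force: [-0.2, 0.1, -0.5]
gripper_width: 0.0851
grasp_force: 0.0
```

Emit:
apply_moves(targets=[{"tx":0,"ty":0,"tz":0,"ax":0,"ay":0,"az":-6.5},{"tx":0,"ty":0,"tz":0,"ax":0,"ay":0,"az":-6.5},{"tx":0,"ty":0,"tz":0,"ax":0,"ay":0,"az":-6.5},{"tx":0,"ty":0,"tz":0,"ax":0,"ay":0,"az":-5.5},{"tx":0,"ty":0,"tz":0,"ax":0,"ay":0,"az":0}])

```text
time: 14.58
tcp_pos: [0.5575, 0.0152, 0.151]
tcp_rot: [0.0, 0.758, 0.652, -0.0]
contact_force: [0.7, 0.8, -0.3]
gripper_width: 0.0848
grasp_force: 0.0
```

Emit:
apply_moves(targets=[{"tx":0,"ty":0,"tz":0,"ax":0,"ay":0,"az":0},{"tx":0,"ty":0,"tz":0,"ax":0,"ay":0,"az":0}])

```text
time: 14.75
tcp_pos: [0.5576, 0.0151, 0.1511]
tcp_rot: [-0.0, 0.757, 0.653, 0.0]
contact_force: [0.5, -0.7, -0.5]
gripper_width: 0.0847
grasp_force: 0.0
```

```bash
python3 - <<'E'
from h import *
a=snap('top','top1')[130:380,120:540,::-1]; cv2.imwrite('pics/top1c.png',cv2.resize(a,None,fx=1.9,fy=1.9,interpolation=2))
snap('side','side1')
E
```

```text
(no output)
```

View pics/top1c.png

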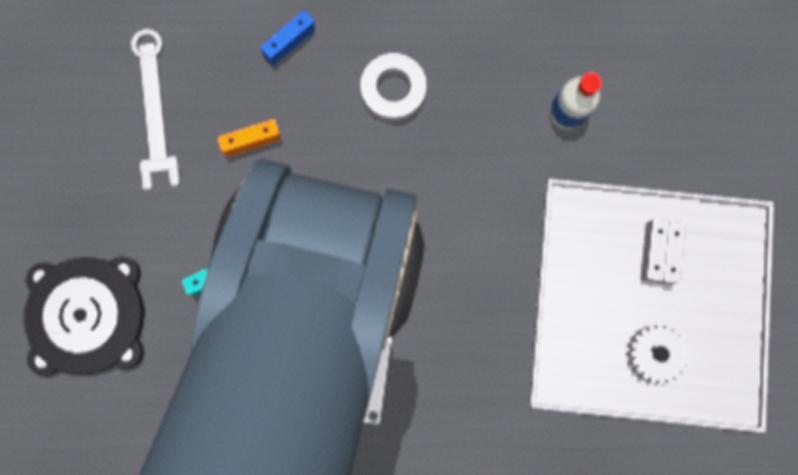

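The picture shows both bars side by side in the tray (crop 666,250) and the gear at (660,353), with the bystanders unmoved. Now the block.

Emit:
apply_moves(targets=[{"tx":0.0012,"ty":0,"tz":-0.02,"ax":0,"ay":0,"az":0},{"tx":0,"ty":0,"tz":-0.03,"ax":0,"ay":0,"az":0},{"tx":0,"ty":0,"tz":-0.03,"ax":0,"ay":0,"az":0},{"tx":0,"ty":0,"tz":-0.02,"ax":0,"ay":0,"az":0},{"tx":0,"ty":0,"tz":-0.015,"ax":0,"ay":0,"az":0}])

```text
time: 15.27
tcp_pos: [0.5577, 0.015, 0.0341]
tcp_rot: [-0.001, 0.758, 0.653, -0.001]
contact_force: [0.1, -0.4, 0.0]
gripper_width: 0.0849
grasp_force: 0.0
```

Emit:
apply_moves(targets=[{"tx":0,"ty":0,"tz":-0.01,"ax":0,"ay":0,"az":0},{"tx":0,"ty":0,"tz":-0.006,"ax":0,"ay":0,"az":0},{"tx":0,"ty":0,"tz":0,"ax":0,"ay":0,"az":0},{"tx":0,"ty":0,"tz":0,"ax":0,"ay":0,"az":0},{"tx":0,"ty":0,"tz":0,"ax":0,"ay":0,"az":0}])

```text
time: 15.68
tcp_pos: [0.5596, 0.015, 0.0211]
tcp_rot: [0.001, 0.758, 0.652, 0.001]
contact_force: [-0.5, -0.8, 0.1]
gripper_width: 0.0852
grasp_force: 0.0
```

Emit:
apply_moves(targets=[{"tx":0,"ty":0,"tz":0,"ax":0,"ay":0,"az":0},{"tx":0,"ty":0,"tz":0,"ax":0,"ay":0,"az":0},{"tx":0,"ty":0,"tz":0,"ax":0,"ay":0,"az":0},{"tx":0,"ty":0,"tz":0,"ax":0,"ay":0,"az":0},{"tx":0,"ty":0,"tz":0,"ax":0,"ay":0,"az":0}], hand=0.03)

```text
time: 16.1
tcp_pos: [0.5596, 0.0151, 0.0212]
tcp_rot: [0.0, 0.758, 0.652, 0.001]
contact_force: [-0.9, -0.4, 6.0]
gripper_width: 0.0545
grasp_force: 62.6
```

Emit:
apply_moves(targets=[{"tx":0,"ty":0,"tz":0,"ax":0,"ay":0,"az":0},{"tx":0,"ty":0,"tz":0,"ax":0,"ay":0,"az":0},{"tx":0,"ty":0,"tz":0,"ax":0,"ay":0,"az":0},{"tx":0,"ty":0,"tz":0,"ax":0,"ay":0,"az":0}])

```text
time: 16.43
tcp_pos: [0.5595, 0.0151, 0.0213]
tcp_rot: [0.0, 0.758, 0.652, 0.001]
contact_force: [-0.1, 1.2, 5.9]
gripper_width: 0.0543
grasp_force: 62.6
```

Emit:
apply_moves(targets=[{"tx":0,"ty":0,"tz":0.008,"ax":0,"ay":0,"az":0},{"tx":0,"ty":0,"tz":0.02,"ax":0,"ay":0,"az":0},{"tx":0,"ty":0,"tz":0.03,"ax":0,"ay":0,"az":0},{"tx":0,"ty":0,"tz":0.03,"ax":0,"ay":0,"az":0},{"tx":0,"ty":0,"tz":0.022,"ax":0,"ay":0,"az":0}])

```text
time: 16.85
tcp_pos: [0.5585, 0.0149, 0.1319]
tcp_rot: [0.0, 0.758, 0.652, 0.0]
contact_force: [1.0, 0.5, -4.8]
gripper_width: 0.0542
grasp_force: 65.1
```

Emit:
apply_moves(targets=[{"tx":-0.001,"ty":0.014,"tz":0,"ax":0,"ay":0,"az":0},{"tx":-0.001,"ty":0.025,"tz":0,"ax":0,"ay":0,"az":0},{"tx":-0.001,"ty":0.03,"tz":0,"ax":0,"ay":0,"az":0},{"tx":-0.001,"ty":0.03,"tz":0,"ax":0,"ay":0,"az":0},{"tx":-0.001,"ty":0.03,"tz":0,"ax":0,"ay":0,"az":0}])

```text
time: 17.27
tcp_pos: [0.5524, 0.1451, 0.1298]
tcp_rot: [-0.001, 0.758, 0.652, -0.001]
contact_force: [0.3, -0.1, -5.9]
gripper_width: 0.0546
grasp_force: 65.5
```

Emit:
apply_moves(targets=[{"tx":-0.001,"ty":0.03,"tz":0,"ax":0,"ay":0,"az":0},{"tx":-0.001,"ty":0.03,"tz":0,"ax":0,"ay":0,"az":0},{"tx":0,"ty":0.03,"tz":0,"ax":0,"ay":0,"az":0},{"tx":0,"ty":0.025,"tz":0,"ax":0,"ay":0,"az":0},{"tx":0,"ty":0.015,"tz":0,"ax":0,"ay":0,"az":0}])

```text
time: 17.68
tcp_pos: [0.55, 0.2782, 0.1294]
tcp_rot: [-0.001, 0.756, 0.654, -0.001]
contact_force: [-0.1, 0.4, -5.6]
gripper_width: 0.0546
grasp_force: 65.4
```

Emit:
apply_moves(targets=[{"tx":0,"ty":0,"tz":-0.02,"ax":0,"ay":0,"az":0},{"tx":0,"ty":0,"tz":-0.03,"ax":0,"ay":0,"az":0},{"tx":0,"ty":0,"tz":-0.02,"ax":0,"ay":0,"az":0},{"tx":0,"ty":0,"tz":-0.01,"ax":0,"ay":0,"az":0},{"tx":0,"ty":0,"tz":-0.005,"ax":0,"ay":0,"az":0}])

```text
time: 18.1
tcp_pos: [0.5504, 0.2727, 0.0432]
tcp_rot: [-0.0, 0.758, 0.652, -0.002]
contact_force: [0.1, -0.3, -6.2]
gripper_width: 0.0544
grasp_force: 65.1
```

Emit:
apply_moves(targets=[{"tx":0,"ty":0,"tz":0,"ax":0,"ay":0,"az":0},{"tx":0,"ty":0,"tz":0,"ax":0,"ay":0,"az":0},{"tx":0,"ty":0,"tz":0,"ax":0,"ay":0,"az":0}])

```text
time: 18.35
tcp_pos: [0.553, 0.2742, 0.0466]
tcp_rot: [0.0, 0.758, 0.652, 0.001]
contact_force: [1.0, -1.0, -4.9]
gripper_width: 0.0546
grasp_force: 65.1
```

Emit:
apply_moves(targets=[{"tx":-0.0015,"ty":0,"tz":-0.004,"ax":0,"ay":0,"az":0},{"tx":0,"ty":0,"tz":-0.003,"ax":0,"ay":0,"az":0},{"tx":0,"ty":0,"tz":-0.002,"ax":0,"ay":0,"az":0},{"tx":0,"ty":0,"tz":0,"ax":0,"ay":0,"az":0},{"tx":0,"ty":0,"tz":0,"ax":0,"ay":0,"az":0}])

```text
time: 18.77
tcp_pos: [0.5502, 0.2743, 0.0373]
tcp_rot: [-0.001, 0.758, 0.652, 0.0]
contact_force: [-4.1, -1.0, 6.3]
gripper_width: 0.0543
grasp_force: 65.8
```

```bash
python3 - <<'E'
from h import *
print(bot.state()['tcp_pos'])
a=snap('side','side2')[290:420,260:420,::-1]; cv2.imwrite('pics/side2c.png',cv2.resize(a,None,fx=4,fy=4,interpolation=2))
E
```

```text
[0.55023464 0.27434261 0.03733202]
```

View pics/side2c.png

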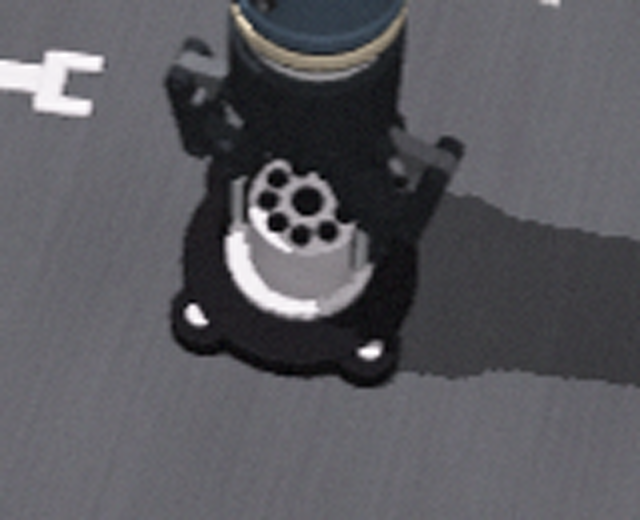

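The block stands on the land (crop 300,250) with an even bright ring round its base. I release it.

Emit:
apply_moves(targets=[{"tx":0,"ty":0,"tz":0,"ax":0,"ay":0,"az":0},{"tx":0,"ty":0,"tz":0,"ax":0,"ay":0,"az":0},{"tx":0,"ty":0,"tz":0,"ax":0,"ay":0,"az":0},{"tx":0,"ty":0,"tz":0,"ax":0,"ay":0,"az":0},{"tx":0,"ty":0,"tz":0,"ax":0,"ay":0,"az":0}], hand=0.085)

```text
time: 19.23
tcp_pos: [0.5506, 0.2741, 0.0362]
tcp_rot: [0.0, 0.758, 0.652, 0.0]
contact_force: [-0.5, -0.7, 0.3]
gripper_width: 0.085
grasp_force: 0.0
```

Emit:
apply_moves(targets=[{"tx":0,"ty":0,"tz":0.015,"ax":0,"ay":0,"az":0},{"tx":0,"ty":0,"tz":0.03,"ax":0,"ay":0,"az":0},{"tx":0,"ty":0,"tz":0.035,"ax":0,"ay":0,"az":0},{"tx":0,"ty":0,"tz":0.035,"ax":0,"ay":0,"az":0},{"tx":0,"ty":0,"tz":0.025,"ax":0,"ay":0,"az":0}])

```text
time: 19.65
tcp_pos: [0.5514, 0.274, 0.1791]
tcp_rot: [0.0, 0.758, 0.652, 0.002]
contact_force: [0.5, 0.1, 0.1]
gripper_width: 0.085
grasp_force: 0.0
```

Emit:
apply_moves(targets=[{"tx":-0.002,"ty":-0.02,"tz":0,"ax":0,"ay":0,"az":6},{"tx":-0.0025,"ty":-0.037,"tz":0,"ax":0,"ay":0,"az":6},{"tx":-0.0025,"ty":-0.037,"tz":0,"ax":0,"ay":0,"az":6},{"tx":-0.0025,"ty":-0.037,"tz":0,"ax":0,"ay":0,"az":6},{"tx":-0.0025,"ty":-0.037,"tz":0,"ax":0,"ay":0,"az":6}])

```text
time: 20.07
tcp_pos: [0.538, 0.1045, 0.1763]
tcp_rot: [0.0, 0.561, 0.828, 0.0]
contact_force: [1.1, -0.1, 0.1]
gripper_width: 0.0851
grasp_force: 0.0
```

Emit:
apply_moves(targets=[{"tx":-0.0025,"ty":-0.037,"tz":0,"ax":0,"ay":0,"az":6},{"tx":-0.0025,"ty":-0.037,"tz":0,"ax":0,"ay":0,"az":6},{"tx":-0.0025,"ty":-0.037,"tz":0,"ax":0,"ay":0,"az":6},{"tx":-0.0025,"ty":-0.037,"tz":0,"ax":0,"ay":0,"az":6},{"tx":-0.0025,"ty":-0.037,"tz":0,"ax":0,"ay":0,"az":6}])

```text
time: 20.48
tcp_pos: [0.5254, -0.0808, 0.1763]
tcp_rot: [0.0, 0.328, 0.945, 0.0]
contact_force: [1.0, 0.2, 0.2]
gripper_width: 0.0849
grasp_force: 0.0
```

Emit:
apply_moves(targets=[{"tx":-0.0025,"ty":-0.037,"tz":0,"ax":0,"ay":0,"az":6},{"tx":-0.0025,"ty":-0.037,"tz":0,"ax":0,"ay":0,"az":6},{"tx":-0.0025,"ty":-0.037,"tz":0,"ax":0,"ay":0,"az":6},{"tx":-0.0025,"ty":-0.037,"tz":0,"ax":0,"ay":0,"az":6},{"tx":-0.0025,"ty":-0.037,"tz":0,"ax":0,"ay":0,"az":6}])

```text
time: 20.9
tcp_pos: [0.5129, -0.2659, 0.1762]
tcp_rot: [0.0, 0.072, 0.997, 0.0]
contact_force: [0.3, 0.3, -0.1]
gripper_width: 0.0851
grasp_force: 0.0
```

Emit:
apply_moves(targets=[{"tx":-0.0015,"ty":-0.026,"tz":0,"ax":0,"ay":0,"az":0},{"tx":0,"ty":0,"tz":0,"ax":0,"ay":0,"az":0},{"tx":0,"ty":0,"tz":0,"ax":0,"ay":0,"az":0},{"tx":0,"ty":0,"tz":0,"ax":0,"ay":0,"az":0}])

```text
time: 21.23
tcp_pos: [0.5118, -0.2892, 0.1758]
tcp_rot: [-0.0, 0.075, 0.997, 0.0]
contact_force: [0.3, 0.7, 0.4]
gripper_width: 0.085
grasp_force: 0.0
```

```bash
python3 - <<'E'
from h import *
print(bot.state()['tcp_pos'])
top=snap('top','top3');side=snap('side','side3')
a=top[250:340,110:215,::-1];b=side[290:400,280:400,::-1]
cv2.imwrite('pics/c3.png',np.hstack([cv2.resize(a,(385,330)),cv2.resize(b,(360,330))]))
E
```

```text
[ 0.51184464 -0.28918494  0.17582284]
```

View pics/c3.png

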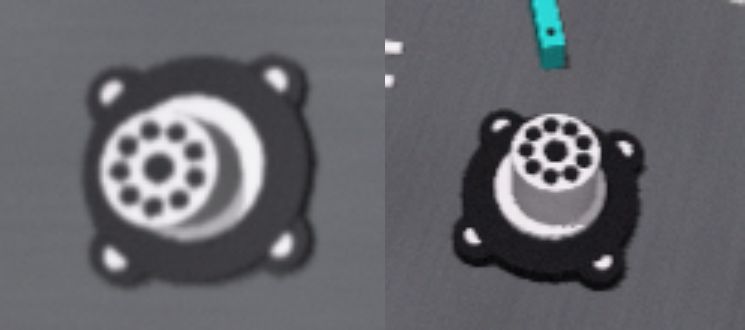

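The block stands upright on the land (left crop 158,168; right 554,150). I measure its centring.

```bash
python3 - <<'E'
import io,contextlib
with contextlib.redirect_stdout(io.StringIO()):
    from m import *
T=cv2.imread('pics/top3.png',0);S=cv2.imread('pics/side3.png',0)
a=cen(T,153.2,295.8,3);b=cen(S,336.3,340,3); print(a,b,tri([('top',*a),('side',*b)]),'cover .5515 .2741')
E
```

```text
(np.float64(152.66666666666666), np.float64(295.66666666666663)) (np.float64(337.0), np.float64(342.77777777777777)) [0.5481 0.2773 0.0576] cover .5515 .2741
```

Emit:
apply_moves(targets=[{"tx":0.001,"ty":-0.0013,"tz":-0.025,"ax":0,"ay":0,"az":0},{"tx":0,"ty":0,"tz":-0.035,"ax":0,"ay":0,"az":0},{"tx":0,"ty":0,"tz":-0.035,"ax":0,"ay":0,"az":0},{"tx":0,"ty":0,"tz":-0.035,"ax":0,"ay":0,"az":0},{"tx":0,"ty":0,"tz":-0.02,"ax":0,"ay":0,"az":0}])

```text
time: 21.75
tcp_pos: [0.5117, -0.2881, 0.0227]
tcp_rot: [-0.002, 0.073, 0.997, 0.001]
contact_force: [-0.6, -0.2, -1.1]
gripper_width: 0.0853
grasp_force: 0.0
```

Emit:
apply_moves(targets=[{"tx":0,"ty":0,"tz":-0.01,"ax":0,"ay":0,"az":0},{"tx":0,"ty":0,"tz":-0.006,"ax":0,"ay":0,"az":0},{"tx":0,"ty":0,"tz":0,"ax":0,"ay":0,"az":0},{"tx":0,"ty":0,"tz":0,"ax":0,"ay":0,"az":0},{"tx":0,"ty":0,"tz":0,"ax":0,"ay":0,"az":0}])

```text
time: 22.17
tcp_pos: [0.514, -0.2917, 0.0117]
tcp_rot: [0.001, 0.074, 0.997, -0.0]
contact_force: [0.3, -1.2, -0.3]
gripper_width: 0.0851
grasp_force: 0.0
```

Emit:
apply_moves(targets=[{"tx":0,"ty":0,"tz":0,"ax":0,"ay":0,"az":0},{"tx":0,"ty":0,"tz":0,"ax":0,"ay":0,"az":0},{"tx":0,"ty":0,"tz":0,"ax":0,"ay":0,"az":0},{"tx":0,"ty":0,"tz":0,"ax":0,"ay":0,"az":0},{"tx":0,"ty":0,"tz":0,"ax":0,"ay":0,"az":0}], hand=0.03)

```text
time: 22.58
tcp_pos: [0.5135, -0.2914, 0.0115]
tcp_rot: [0.001, 0.075, 0.997, 0.0]
contact_force: [-0.7, 0.4, 6.6]
gripper_width: 0.0539
grasp_force: 62.1
```

Emit:
apply_moves(targets=[{"tx":0,"ty":0,"tz":0,"ax":0,"ay":0,"az":0},{"tx":0,"ty":0,"tz":0,"ax":0,"ay":0,"az":0},{"tx":0,"ty":0,"tz":0,"ax":0,"ay":0,"az":0}])

```text
time: 22.83
tcp_pos: [0.5135, -0.2914, 0.0115]
tcp_rot: [0.001, 0.075, 0.997, 0.0]
contact_force: [-1.2, 0.5, 6.4]
gripper_width: 0.0536
grasp_force: 62.1
```

Emit:
apply_moves(targets=[{"tx":0,"ty":0,"tz":0.01,"ax":0,"ay":0,"az":0},{"tx":0,"ty":0,"tz":0.025,"ax":0,"ay":0,"az":0},{"tx":0,"ty":0,"tz":0.035,"ax":0,"ay":0,"az":0},{"tx":0,"ty":0,"tz":0.035,"ax":0,"ay":0,"az":0},{"tx":0,"ty":0,"tz":0.025,"ax":0,"ay":0,"az":0}])

```text
time: 23.25
tcp_pos: [0.5128, -0.2917, 0.1429]
tcp_rot: [0.001, 0.075, 0.997, -0.0]
contact_force: [0.4, -0.2, -3.5]
gripper_width: 0.0535
grasp_force: 64.7
```

Emit:
apply_moves(targets=[{"tx":-0.001,"ty":0.02,"tz":0,"ax":0,"ay":0,"az":0},{"tx":-0.002,"ty":0.035,"tz":0,"ax":0,"ay":0,"az":0},{"tx":-0.002,"ty":0.035,"tz":0,"ax":0,"ay":0,"az":0},{"tx":-0.002,"ty":0.035,"tz":0,"ax":0,"ay":0,"az":0},{"tx":-0.002,"ty":0.035,"tz":0,"ax":0,"ay":0,"az":0}])

```text
time: 23.67
tcp_pos: [0.5026, -0.1297, 0.1401]
tcp_rot: [-0.001, 0.075, 0.997, 0.0]
contact_force: [0.0, 0.5, -5.3]
gripper_width: 0.0536
grasp_force: 64.6
```

Emit:
apply_moves(targets=[{"tx":-0.002,"ty":0.035,"tz":0,"ax":0,"ay":0,"az":0},{"tx":-0.002,"ty":0.035,"tz":0,"ax":0,"ay":0,"az":0},{"tx":-0.002,"ty":0.035,"tz":0,"ax":0,"ay":0,"az":0},{"tx":-0.002,"ty":0.03,"tz":0,"ax":0,"ay":0,"az":0},{"tx":-0.002,"ty":0.022,"tz":0,"ax":0,"ay":0,"az":0}])

```text
time: 24.08
tcp_pos: [0.4926, 0.029, 0.1401]
tcp_rot: [-0.001, 0.073, 0.997, 0.001]
contact_force: [-0.1, 1.5, -3.2]
gripper_width: 0.0532
grasp_force: 64.6
```

Emit:
apply_moves(targets=[{"tx":0,"ty":0,"tz":-0.025,"ax":0,"ay":0,"az":0},{"tx":0,"ty":0,"tz":-0.035,"ax":0,"ay":0,"az":0},{"tx":0,"ty":0,"tz":-0.03,"ax":0,"ay":0,"az":0},{"tx":0,"ty":0,"tz":-0.02,"ax":0,"ay":0,"az":0},{"tx":0,"ty":0,"tz":-0.01,"ax":0,"ay":0,"az":0}])

```text
time: 24.5
tcp_pos: [0.4913, 0.0256, 0.0178]
tcp_rot: [-0.003, 0.075, 0.997, -0.001]
contact_force: [-0.1, 0.0, -4.6]
gripper_width: 0.0535
grasp_force: 64.5
```

Emit:
apply_moves(targets=[{"tx":0,"ty":0,"tz":0,"ax":0,"ay":0,"az":0},{"tx":0,"ty":0,"tz":0,"ax":0,"ay":0,"az":0},{"tx":0,"ty":0,"tz":0,"ax":0,"ay":0,"az":0}])

```text
time: 24.75
tcp_pos: [0.495, 0.0257, 0.0215]
tcp_rot: [0.001, 0.075, 0.997, 0.0]
contact_force: [0.7, 0.1, -2.7]
gripper_width: 0.0536
grasp_force: 64.5
```

```bash
python3 - <<'E'
from h import *
print(tri([('top',152.7,295.7),('side',336.1,339.6)]), w2px('top',(.5515,.2741,.0635)), w2px('side',(.5515,.2741,.0635)))
E
```

```text
[0.54920147 0.27510343 0.06441474] (np.float64(153.46639952231183), np.float64(293.69503049403903)) (np.float64(335.711752662543), np.float64(339.25354934096623))
```

Emit:
apply_moves(targets=[{"tx":0,"ty":0,"tz":-0.003,"ax":0,"ay":0,"az":0},{"tx":0,"ty":0,"tz":-0.002,"ax":0,"ay":0,"az":0},{"tx":0,"ty":0,"tz":-0.001,"ax":0,"ay":0,"az":0},{"tx":0,"ty":0,"tz":0,"ax":0,"ay":0,"az":0},{"tx":0,"ty":0,"tz":0,"ax":0,"ay":0,"az":0}])

```text
time: 25.17
tcp_pos: [0.4946, 0.0259, 0.0155]
tcp_rot: [0.001, 0.075, 0.997, 0.001]
contact_force: [-2.3, 0.7, 4.9]
gripper_width: 0.0536
grasp_force: 65.8
```

Emit:
apply_moves(targets=[{"tx":0,"ty":0,"tz":0,"ax":0,"ay":0,"az":0},{"tx":0,"ty":0,"tz":0,"ax":0,"ay":0,"az":0},{"tx":0,"ty":0,"tz":0,"ax":0,"ay":0,"az":0},{"tx":0,"ty":0,"tz":0,"ax":0,"ay":0,"az":0},{"tx":0,"ty":0,"tz":0,"ax":0,"ay":0,"az":0}], hand=0.085)

```text
time: 25.58
tcp_pos: [0.494, 0.0258, 0.0142]
tcp_rot: [0.0, 0.075, 0.997, 0.0]
contact_force: [0.1, -0.4, 0.5]
gripper_width: 0.0847
grasp_force: 0.0
```

Emit:
apply_moves(targets=[{"tx":0,"ty":0,"tz":0.015,"ax":0,"ay":0,"az":0},{"tx":0,"ty":0,"tz":0.03,"ax":0,"ay":0,"az":0},{"tx":0,"ty":0,"tz":0.03,"ax":0,"ay":0,"az":0},{"tx":0,"ty":0,"tz":0.03,"ax":0,"ay":0,"az":0},{"tx":0,"ty":0,"tz":0.03,"ax":0,"ay":0,"az":0}])

```text
time: 26.0
tcp_pos: [0.4934, 0.0256, 0.1504]
tcp_rot: [-0.0, 0.075, 0.997, -0.0]
contact_force: [0.3, 0.1, -1.6]
gripper_width: 0.0851
grasp_force: 0.0
```

Emit:
apply_moves(targets=[{"tx":0.011,"ty":-0.032,"tz":0,"ax":0,"ay":0,"az":0},{"tx":0.012,"ty":-0.033,"tz":0,"ax":0,"ay":0,"az":0},{"tx":0.012,"ty":-0.033,"tz":0,"ax":0,"ay":0,"az":0},{"tx":0.012,"ty":-0.033,"tz":0,"ax":0,"ay":0,"az":0},{"tx":0.012,"ty":-0.033,"tz":0,"ax":0,"ay":0,"az":0}])

```text
time: 26.42
tcp_pos: [0.5531, -0.1396, 0.1492]
tcp_rot: [0.0, 0.074, 0.997, 0.0]
contact_force: [1.4, 1.0, -0.4]
gripper_width: 0.0851
grasp_force: 0.0
```

Emit:
apply_moves(targets=[{"tx":0.012,"ty":-0.033,"tz":0,"ax":0,"ay":0,"az":0},{"tx":0.012,"ty":-0.033,"tz":0,"ax":0,"ay":0,"az":0},{"tx":0.012,"ty":-0.033,"tz":0,"ax":0,"ay":0,"az":0},{"tx":0.012,"ty":-0.033,"tz":0,"ax":0,"ay":0,"az":0},{"tx":0.011,"ty":-0.03,"tz":0,"ax":0,"ay":0,"az":0}])

```text
time: 26.83
tcp_pos: [0.612, -0.3024, 0.1488]
tcp_rot: [-0.0, 0.075, 0.997, -0.0]
contact_force: [0.2, -0.4, 0.5]
gripper_width: 0.0849
grasp_force: 0.0
```

Emit:
apply_moves(targets=[{"tx":0,"ty":0,"tz":0,"ax":0,"ay":0,"az":0},{"tx":0,"ty":0,"tz":0,"ax":0,"ay":0,"az":0},{"tx":0,"ty":0,"tz":0,"ax":0,"ay":0,"az":0}])

```text
time: 27.08
tcp_pos: [0.6115, -0.2993, 0.1484]
tcp_rot: [-0.001, 0.075, 0.997, 0.001]
contact_force: [-0.2, 0.1, 0.6]
gripper_width: 0.085
grasp_force: 0.0
```

```bash
python3 - <<'E'
from h import *
a=snap('top','top4')[230:350,240:360,::-1]; b=snap('side','side4')[130:230,320:450,::-1]
cv2.imwrite('pics/c4.png',np.hstack([cv2.resize(a,(390,390),interpolation=2),cv2.resize(b,(400,390))]))
E
```

```text
(no output)
```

View pics/c4.png

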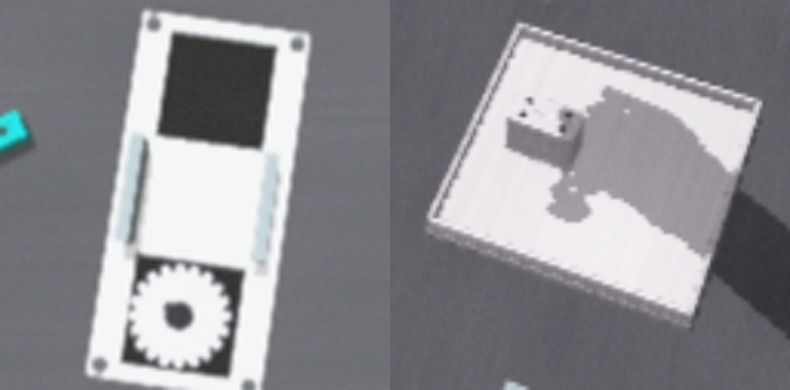

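The gear is back on its pad (left crop 180,315, or about 295,327 in the full picture, within 1 px of its start). The bars still stand paired in the tray. Now I fetch them.

Emit:
apply_moves(targets=[{"tx":0.0005,"ty":-0.001,"tz":-0.025,"ax":0,"ay":0,"az":0},{"tx":0,"ty":0,"tz":-0.035,"ax":0,"ay":0,"az":0},{"tx":0,"ty":0,"tz":-0.035,"ax":0,"ay":0,"az":0},{"tx":0,"ty":0,"tz":-0.02,"ax":0,"ay":0,"az":0},{"tx":0,"ty":0,"tz":-0.012,"ax":0,"ay":0,"az":0}])

```text
time: 27.6
tcp_pos: [0.6109, -0.2981, 0.019]
tcp_rot: [-0.002, 0.073, 0.997, 0.001]
contact_force: [-0.6, 1.1, 0.3]
gripper_width: 0.0852
grasp_force: 0.0
```

Emit:
apply_moves(targets=[{"tx":0,"ty":0,"tz":-0.006,"ax":0,"ay":0,"az":0},{"tx":0,"ty":0,"tz":-0.003,"ax":0,"ay":0,"az":0},{"tx":0,"ty":0,"tz":0,"ax":0,"ay":0,"az":0},{"tx":0,"ty":0,"tz":0,"ax":0,"ay":0,"az":0},{"tx":0,"ty":0,"tz":0,"ax":0,"ay":0,"az":0}])

```text
time: 28.02
tcp_pos: [0.6133, -0.3018, 0.0148]
tcp_rot: [0.001, 0.075, 0.997, -0.0]
contact_force: [-0.8, -0.4, 0.3]
gripper_width: 0.0848
grasp_force: 0.0
```

Emit:
apply_moves(targets=[{"tx":0,"ty":0,"tz":0,"ax":0,"ay":0,"az":0},{"tx":0,"ty":0,"tz":0,"ax":0,"ay":0,"az":0},{"tx":0,"ty":0,"tz":0,"ax":0,"ay":0,"az":0},{"tx":0,"ty":0,"tz":0,"ax":0,"ay":0,"az":0},{"tx":0,"ty":0,"tz":0,"ax":0,"ay":0,"az":0}], hand=0.01)

```text
time: 28.43
tcp_pos: [0.6127, -0.3014, 0.0138]
tcp_rot: [0.0, 0.075, 0.997, -0.0]
contact_force: [-0.8, 0.4, -2.9]
gripper_width: 0.0307
grasp_force: 60.2
```

Emit:
apply_moves(targets=[{"tx":0,"ty":0,"tz":0,"ax":0,"ay":0,"az":0},{"tx":0,"ty":0,"tz":0,"ax":0,"ay":0,"az":0},{"tx":0,"ty":0,"tz":0,"ax":0,"ay":0,"az":0},{"tx":0,"ty":0,"tz":0,"ax":0,"ay":0,"az":0}])

```text
time: 28.77
tcp_pos: [0.6127, -0.3014, 0.0136]
tcp_rot: [0.0, 0.075, 0.997, -0.0]
contact_force: [-0.0, 0.9, 5.1]
gripper_width: 0.0312
grasp_force: 61.4
```

Emit:
apply_moves(targets=[{"tx":0,"ty":0,"tz":0.008,"ax":0,"ay":0,"az":0},{"tx":0,"ty":0,"tz":0.012,"ax":0,"ay":0,"az":0},{"tx":0,"ty":0,"tz":0.02,"ax":0,"ay":0,"az":0},{"tx":0,"ty":0,"tz":0.025,"ax":0,"ay":0,"az":0},{"tx":0,"ty":0,"tz":0.025,"ax":0,"ay":0,"az":0}])

```text
time: 29.18
tcp_pos: [0.6112, -0.3008, 0.1034]
tcp_rot: [-0.001, 0.075, 0.997, 0.0]
contact_force: [1.0, -0.9, -3.4]
gripper_width: 0.0305
grasp_force: 60.2
```

Emit:
apply_moves(targets=[{"tx":0.001,"ty":0.02,"tz":0.01,"ax":0,"ay":0,"az":0},{"tx":0.001,"ty":0.032,"tz":0,"ax":0,"ay":0,"az":0},{"tx":0.001,"ty":0.034,"tz":0,"ax":0,"ay":0,"az":0},{"tx":0.001,"ty":0.034,"tz":0,"ax":0,"ay":0,"az":0},{"tx":0.001,"ty":0.034,"tz":0,"ax":0,"ay":0,"az":0}])

```text
time: 29.6
tcp_pos: [0.6165, -0.1457, 0.1133]
tcp_rot: [-0.0, 0.075, 0.997, 0.0]
contact_force: [0.2, 0.6, -3.7]
gripper_width: 0.0309
grasp_force: 60.3
```

Emit:
apply_moves(targets=[{"tx":0.001,"ty":0.034,"tz":0,"ax":0,"ay":0,"az":0},{"tx":0.001,"ty":0.034,"tz":0,"ax":0,"ay":0,"az":0},{"tx":0.001,"ty":0.034,"tz":0,"ax":0,"ay":0,"az":0},{"tx":0.002,"ty":0.03,"tz":0,"ax":0,"ay":0,"az":0},{"tx":0.002,"ty":0.0205,"tz":0,"ax":0,"ay":0,"az":0}])

```text
time: 30.02
tcp_pos: [0.6235, 0.0099, 0.1131]
tcp_rot: [-0.001, 0.073, 0.997, 0.001]
contact_force: [-0.1, 0.9, -3.7]
gripper_width: 0.0303
grasp_force: 60.3
```

Emit:
apply_moves(targets=[{"tx":0,"ty":0,"tz":-0.02,"ax":0,"ay":0,"az":0},{"tx":0,"ty":0,"tz":-0.025,"ax":0,"ay":0,"az":0},{"tx":0,"ty":0,"tz":-0.02,"ax":0,"ay":0,"az":0},{"tx":0,"ty":0,"tz":-0.012,"ax":0,"ay":0,"az":0},{"tx":0,"ty":0,"tz":-0.008,"ax":0,"ay":0,"az":0}])

```text
time: 30.43
tcp_pos: [0.623, 0.0052, 0.0266]
tcp_rot: [-0.001, 0.075, 0.997, -0.0]
contact_force: [-0.7, 1.2, -4.5]
gripper_width: 0.0307
grasp_force: 60.3
```

Emit:
apply_moves(targets=[{"tx":0,"ty":0,"tz":0,"ax":0,"ay":0,"az":0},{"tx":0,"ty":0,"tz":0,"ax":0,"ay":0,"az":0},{"tx":0,"ty":0,"tz":0,"ax":0,"ay":0,"az":0}])

```text
time: 30.68
tcp_pos: [0.6253, 0.005, 0.0294]
tcp_rot: [0.001, 0.075, 0.997, 0.0]
contact_force: [-0.9, 0.3, -3.6]
gripper_width: 0.0306
grasp_force: 60.3
```

Lower 11.8 mm to z = 0.0176, release and clear.

Emit:
apply_moves(targets=[{"tx":-0.001,"ty":0,"tz":-0.005,"ax":0,"ay":0,"az":0},{"tx":0,"ty":0,"tz":-0.004,"ax":0,"ay":0,"az":0},{"tx":0,"ty":0,"tz":-0.0027,"ax":0,"ay":0,"az":0},{"tx":0,"ty":0,"tz":0,"ax":0,"ay":0,"az":0},{"tx":0,"ty":0,"tz":0,"ax":0,"ay":0,"az":0}])

```text
time: 31.1
tcp_pos: [0.6234, 0.0053, 0.0176]
tcp_rot: [0.0, 0.075, 0.997, 0.0]
contact_force: [-1.8, -0.1, 4.6]
gripper_width: 0.0305
grasp_force: 61.4
```

Emit:
apply_moves(targets=[{"tx":0,"ty":0,"tz":0,"ax":0,"ay":0,"az":0},{"tx":0,"ty":0,"tz":0,"ax":0,"ay":0,"az":0},{"tx":0,"ty":0,"tz":0,"ax":0,"ay":0,"az":0},{"tx":0,"ty":0,"tz":0,"ax":0,"ay":0,"az":0},{"tx":0,"ty":0,"tz":0,"ax":0,"ay":0,"az":0}], hand=0.085)

```text
time: 31.52
tcp_pos: [0.6235, 0.0052, 0.0164]
tcp_rot: [0.0, 0.075, 0.997, 0.0]
contact_force: [0.3, 0.2, 0.3]
gripper_width: 0.0852
grasp_force: 0.0
```

Emit:
apply_moves(targets=[{"tx":0,"ty":0,"tz":0.015,"ax":0,"ay":0,"az":0},{"tx":0,"ty":0,"tz":0.03,"ax":0,"ay":0,"az":0},{"tx":0,"ty":0,"tz":0.035,"ax":0,"ay":0,"az":0},{"tx":0,"ty":0,"tz":0.035,"ax":0,"ay":0,"az":0},{"tx":0,"ty":0,"tz":0.035,"ax":0,"ay":0,"az":0}])

```text
time: 31.93
tcp_pos: [0.623, 0.0051, 0.1678]
tcp_rot: [-0.0, 0.075, 0.997, -0.0]
contact_force: [0.5, -0.2, -0.3]
gripper_width: 0.0851
grasp_force: 0.0
```

Emit:
apply_moves(targets=[{"tx":-0.006,"ty":-0.035,"tz":0,"ax":0,"ay":0,"az":0},{"tx":-0.006,"ty":-0.035,"tz":0,"ax":0,"ay":0,"az":0},{"tx":-0.006,"ty":-0.035,"tz":0,"ax":0,"ay":0,"az":0},{"tx":-0.006,"ty":-0.035,"tz":0,"ax":0,"ay":0,"az":0},{"tx":-0.006,"ty":-0.035,"tz":0,"ax":0,"ay":0,"az":0}])

```text
time: 32.35
tcp_pos: [0.5928, -0.1712, 0.1666]
tcp_rot: [0.0, 0.074, 0.997, 0.0]
contact_force: [0.9, -0.8, 0.0]
gripper_width: 0.0849
grasp_force: 0.0
```

Emit:
apply_moves(targets=[{"tx":-0.006,"ty":-0.035,"tz":0,"ax":0,"ay":0,"az":0},{"tx":-0.006,"ty":-0.03,"tz":0,"ax":0,"ay":0,"az":0},{"tx":0,"ty":0,"tz":0,"ax":0,"ay":0,"az":0},{"tx":0,"ty":0,"tz":0,"ax":0,"ay":0,"az":0},{"tx":0,"ty":0,"tz":0,"ax":0,"ay":0,"az":0}])

```text
time: 32.77
tcp_pos: [0.5814, -0.234, 0.1662]
tcp_rot: [-0.0, 0.074, 0.997, 0.001]
contact_force: [-0.7, -0.2, 0.0]
gripper_width: 0.0849
grasp_force: 0.0
```

```bash
python3 - <<'E'
from h import *
a=snap('top','top5')[230:350,130:360,::-1]; b=snap('side','side5')[190:390,290:430,::-1]
cv2.imwrite('pics/c5.png',np.hstack([cv2.resize(a,(767,400),interpolation=2)[:,:500],cv2.resize(b,(280,400))]))
cv2.imwrite('pics/top5h.png',cv2.resize(a[:,110:],None,fx=5,fy=5,interpolation=2))
E
```

```text
(no output)
```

View pics/top5h.png

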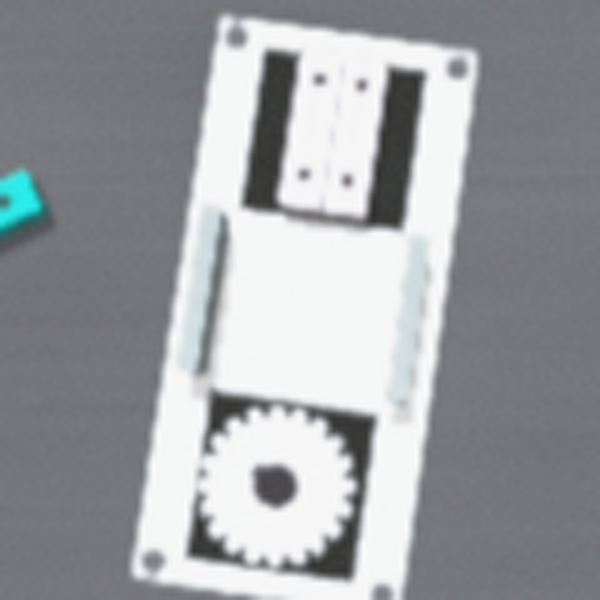

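View pics/c5.png

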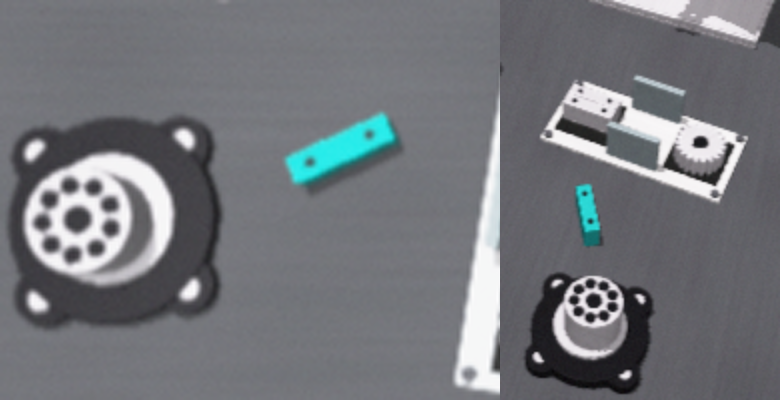

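The bars' holes at (319,79), (362,84), (304,175) and (347,180) match their start. The gear at (277,486) also matches, and the block stands on the land. I hand the job in.

```bash
python3 -c "
from workcell import bot
print(bot.finish_job())"
```

```text
the job is handed in; nothing more can be done
None
```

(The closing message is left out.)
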